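Sort salvaged parts into their trays

TASK

Sort the five parts salvaged from the door-entry panel - two capacitors, two transformers and a heat sink - into the three black trays: each tray shows on the tab at its back a fixed sample of the kind that belongs in it. Set every part upright and flat on the floor of a bay, one part to a bay, and let go of it. Leave the little flux bottle standing where it is.

Things in the scene. Friction and masses are not known exactly. Their poses are not given: they have to be found in the camera images.
- capacitor_a: loose black-sleeved capacitor standing in the row nearest the robot (neighbours 95 mm or more away): upright cylinder, 30 mm diameter, 45 mm tall, bright top, 40 g. The two are alike. Origin: centre of underside; z up; yaw within 60 deg.
- capacitor_b: loose black-sleeved capacitor standing in the row nearest the robot (neighbours 95 mm or more away): upright cylinder, 30 mm diameter, 45 mm tall, bright top, 40 g. The two are alike. Origin: centre of underside; z up; yaw within 60 deg.
- transformer_a: loose small transformer standing in the row nearest the robot: steel core 42 (x) by 18 (y) by 40 mm tall, brown coil through it, 28 (x) by 34 (y) mm, 6 to 34 mm up; 200 g. Grip its flat core ends, across x (42 mm). The two are alike. Origin: centre of underside; z up; yaw within 60 deg.
- transformer_b: loose small transformer standing in the row nearest the robot: steel core 42 (x) by 18 (y) by 40 mm tall, brown coil through it, 28 (x) by 34 (y) mm, 6 to 34 mm up; 200 g. Grip its flat core ends, across x (42 mm). The two are alike. Origin: centre of underside; z up; yaw within 60 deg.
- heatsink_a: loose bare aluminium heat sink standing in the row nearest the robot: 42 (x) by 30 (y) by 40 mm tall, six upright fins, flat outer faces across x: grip across x (42 mm); 60 g. Origin: centre of underside; z up; yaw within 60 deg.
- capacitor_tray: fixed black tray for capacitors, alike but for its sample. Two grey-lined bays at (0, +35) and (0, -35) mm, each 64 (x) by 66 (y) mm inside; floor 4 mm, wall tops 12 mm above the table. Origin on the table, midway between the bays; yaw within 9 deg. A tab on its far (+x) side bears the sample, a fixed capacitor at x = +70 mm, y = 0, top 49 mm up.
- transformer_tray: fixed black tray for transformers, alike but for its sample. Two grey-lined bays at (0, +35) and (0, -35) mm, each 64 (x) by 66 (y) mm inside; floor 4 mm, wall tops 12 mm above the table. Origin on the table, midway between the bays; yaw within 9 deg. A tab on its far (+x) side bears the sample, a fixed transformer at x = +70 mm, y = 0, top 44 mm up.
- heatsink_tray: fixed black tray for heat sinks, alike but for its sample. Two grey-lined bays at (0, +35) and (0, -35) mm, each 64 (x) by 66 (y) mm inside; floor 4 mm, wall tops 12 mm above the table. Origin on the table, midway between the bays; yaw within 9 deg. A tab on its far (+x) side bears the sample, a fixed heat sink at x = +70 mm, y = 0, top 44 mm up. Either bay will do.
- flux_bottle: small green glass flux bottle with a black cap, 28 mm in diameter and 68 mm tall, standing in the same row as the parts; not to be moved. Origin: centre of its underside.

How it is judged:
At the end, for the whole second after the job is handed in: Both capacitors and both transformers are in their kind's tray, one to a bay, the heat sink in either bay of its tray: underside centre within 20 mm of the bay centre along each tray axis and at most 7.5 mm above the table, upright within 0.12 rad, released, at rest (((x of capacitor_a in the frame of capacitor_tray between -0.02 and 0.02 m and y of capacitor_a in the frame of capacitor_tray between 0.015 and 0.055 m and x of capacitor_b in the frame of capacitor_tray between -0.02 and 0.02 m and y of capacitor_b in the frame of capacitor_tray between -0.055 and -0.015 m) or (x of capacitor_a in the frame of capacitor_tray between -0.02 and 0.02 m and y of capacitor_a in the frame of capacitor_tray between -0.055 and -0.015 m and x of capacitor_b in the frame of capacitor_tray between -0.02 and 0.02 m and y of capacitor_b in the frame of capacitor_tray between 0.015 and 0.055 m)) and ((x of transformer_a in the frame of transformer_tray between -0.02 and 0.02 m and y of transformer_a in the frame of transformer_tray between 0.015 and 0.055 m and x of transformer_b in the frame of transformer_tray between -0.02 and 0.02 m and y of transformer_b in the frame of transformer_tray between -0.055 and -0.015 m) or (x of transformer_a in the frame of transformer_tray between -0.02 and 0.02 m and y of transformer_a in the frame of transformer_tray between -0.055 and -0.015 m and x of transformer_b in the frame of transformer_tray between -0.02 and 0.02 m and y of transformer_b in the frame of transformer_tray between 0.015 and 0.055 m)) and ((x of heatsink_a in the frame of heatsink_tray between -0.02 and 0.02 m and y of heatsink_a in the frame of heatsink_tray between 0.015 and 0.055 m) or (x of heatsink_a in the frame of heatsink_tray between -0.02 and 0.02 m and y of heatsink_a in the frame of heatsink_tray between -0.055 and -0.015 m)) and z of each of capacitor_a, capacitor_b in the frame of capacitor_tray below 0.0075 m and angle between each of capacitor_a, capacitor_b, transformer_a, transformer_b, heatsink_a's own z axis and vertical below 0.12 rad and linear speed of each of capacitor_a, capacitor_b, transformer_a, transformer_b, heatsink_a below 0.02 m/s and contact force between each of capacitor_a, capacitor_b, transformer_a, transformer_b, heatsink_a and the fingers below 0.05 N and z of each of transformer_a, transformer_b in the frame of transformer_tray below 0.0075 m and z of heatsink_a in the frame of heatsink_tray below 0.0075 m); the robot touches nothing.
It fails at once if the flux bottle is moved by more than 25 mm or knocked over (distance of flux_bottle from where it was at the start of the episode above 0.025 m or angle between flux_bottle's own z axis and vertical above 0.4 rad).
It also fails if it takes over 115 s, if anything falls off the work surface, if the arm or the gripper's body presses on something with over 40 N, if the wrist force passes 120 N, or if a joint passes its speed limit or range.

ROBOT

A 6-joint arm with a two-finger parallel gripper is mounted at the origin on the work surface. World frame = base frame: x ahead of the robot, y to its left, z up, the work surface at z = 0. Lengths are in m, angles in rad, forces in N, time in s.
With the tool pointing down it reaches from about 0.35 to 0.85 m from the base axis. Payload 8.1 kg.
Tool frame: the origin (TCP) lies at the very end of the fingers, on their centre line; the grasp point (between the pads) lies 19 mm behind it (robot.pinch_z is the distance from the TCP to the grasp point, in m); y points along the fingers, x is the direction in which the jaws open and shut, and the axes are right-handed (so a half turn about y gives the same grasp; the last joint's range is limited). The gripper opens to 93 mm and grips with 3 to 60 N. Pads are 15 mm wide; open, the fingers measure 128 mm over their backs; the gripper's body (75 mm by 188 mm) begins 65 mm behind the grasp point.
Start: joints at [-1.204, 0.13, 1.488, -0, 1.523, -0.085], TCP at [0.262, -0.54, 0.219] pointing down, gripper open.
Joint ranges: [-2.96, 2.96], [-0.89, 2.26], [0.02, 2.5], [-1.34, 4.48], [0, 2.73], [-2.66, 2.66]. Speed limits (rad/s): [2.39, 2.39, 2.79, 3.14, 3.14, 3.14].

INTERFACE

Orientations are given as a rotation vector (axis times angle).
In Python, from plant import robot gives the robot as it stands.
- The arm moves only by the shell command python3 -m inch 'ROWS' [FORCE]. ROWS is JSON, a list of rows, each a list of 5 numbers: the closure, from -1 (fully open) to 1 (shut), then the shift along the world's x, y, z in m, then the turn about the world's z in rad. A call has 1 to 8 rows; each row is the pose to reach, as a shift and turn from the pose measured when the call began; what a row does not reach only later rows make up. A row lasts 1/8 s, in which the tool goes at most 62.5 mm and 10.7 degrees, less where a joint would pass 70% of its speed; a pose out of reach is approached as far as the arm can. A call with a gripper value outside its range is refused whole. The fingers move at their own pace and stop on an object; FORCE is the grip in N (left out, the last holds). Time passes only in rows, so rows that repeat a pose let the fingers close. It gives the time, the measured TCP pose, the force and the opening at its end, in the units of the state.
- robot.read_state(): the state, without advancing time (a new reading comes with each control period).
- robot.read_camera(name): name is "side" or "top"; returns a dict with "color" (480x640x3 uint8, red, green, blue), "mtx" (3x3 intrinsics, pixels), "dist_coeffs" ([k1, k2, p1, p2, k3] as OpenCV has them; the pictures are not rectified), "R" (3x3) and "t" (3): a world point X has camera coordinates R X + t. Camera axes: x right, y down, z forward; pixel columns grow to the right and rows downward; lengths in m; the calibration is good to about 2 mm. A picture is of the moment at which its call begins. There is no depth.
- robot.close_job(): hands the job in, once; it reports no verdict.
The state is a dict: "t": time; "q": joint angles; "dq": joint speeds; "joint_torque": joint torques, N m; "tool_pos": TCP position; "orientation": TCP orientation; "force": force on the tool from outside, world axes, zero at the start; "wrist_torque": the same for the moment, N m; "opening": finger opening in m.
Only numpy, scipy, OpenCV 4.12 (cv2) and the standard library are available. Lean on these libraries where they do the work, as an engineer would, in place of code of your own. Each camera call takes 0.05 s, during which the arm holds its last target. There are 200 camera calls.

## Working session

There is one attempt and no reset: what is moved stays moved. The work goes in short steps, Python scripts to look and compute and a shell command to move; the robot and the scene stay as the last step left them, time stands still between calls to the robot, and variables do not carry over. Pictures are saved under pics/ and viewed, about 12 in all and at most 16, crops included, and the job is handed in when it is done.

```bash
mkdir -p pics; ls
python3 - <<'E'
from plant import robot
import cv2
s=robot.read_state(); print(s['t'],s['tool_pos'],s['orientation'],s['opening'],s['force'])
for n in("side","top"):
    c=robot.read_camera(n); cv2.imwrite(f"pics/{n}0.png",c["color"][:,:,::-1]); print(n,c["mtx"],c["dist_coeffs"],c["R"],c["t"])
E
```

```text
pics
0.0 [ 0.26176773 -0.53925287  0.21761305] [-1.38861298  0.871322   -0.86894855] 0.09290630684207764 [ 0.13376877  0.29119535 -0.35463712]
side [[565.9290492    0.         329.04436782]
 [  0.         565.9290492  241.49851298]
 [  0.           0.           1.        ]] [-0.05595976  0.          0.          0.          0.        ] [[-0.95017713 -0.31154621 -0.01011833]
 [-0.14340268  0.46572104 -0.87323513]
 [ 0.27676542 -0.82827705 -0.48719404]] [0.51704035 0.11205366 1.00226238]
top [[474.47074625   0.         309.89992202]
 [  0.         474.47074625 236.47812091]
 [  0.           0.           1.        ]] [0.03192023 0.         0.         0.         0.        ] [[ 0.01570998 -0.9997839  -0.01361419]
 [-0.99573601 -0.01440562 -0.09111687]
 [ 0.09090106  0.01498758 -0.99574714]] [0.00292277 0.51887485 0.95913599]
```

View pics/top0.png

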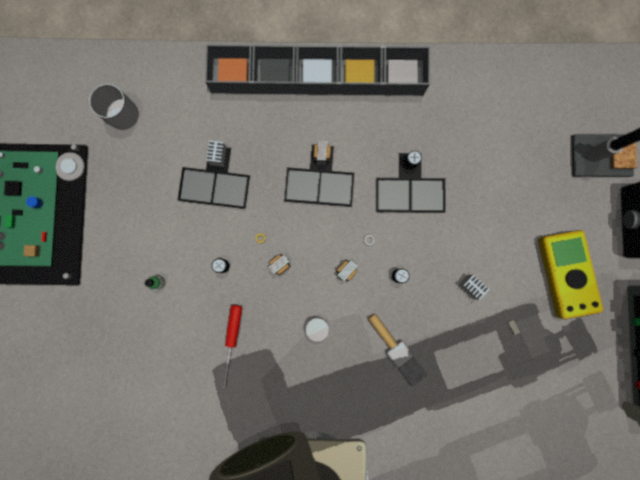

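View pics/side0.png

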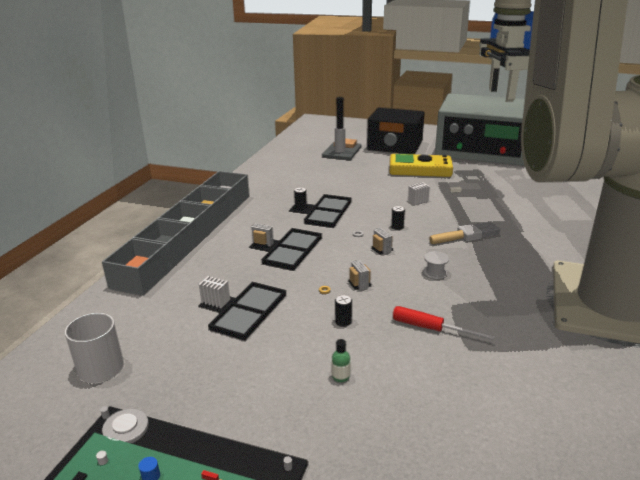

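Run:
```python
import cv2
t=cv2.imread("pics/top0.png")[240:300,140:500]
a=cv2.imread("pics/top0.png")[130:215,170:455]
t1=cv2.resize(t[:,60:220],None,fx=4.9,fy=4.9,interpolation=cv2.INTER_CUBIC)
t2=cv2.resize(t[:,200:360],None,fx=4.9,fy=4.9,interpolation=cv2.INTER_CUBIC)
cv2.imwrite("pics/t_row.png",cv2.vconcat([t1,t2]))
cv2.imwrite("pics/t_tray.png",cv2.resize(a,None,fx=2.8,fy=2.8,interpolation=cv2.INTER_CUBIC))
s=cv2.imread("pics/side0.png")[175:385,195:445]
cv2.imwrite("pics/s_crop.png",cv2.resize(s,None,fx=2.8,fy=2.8,interpolation=cv2.INTER_CUBIC))
```

```text
(no output)
```

View pics/t_row.png

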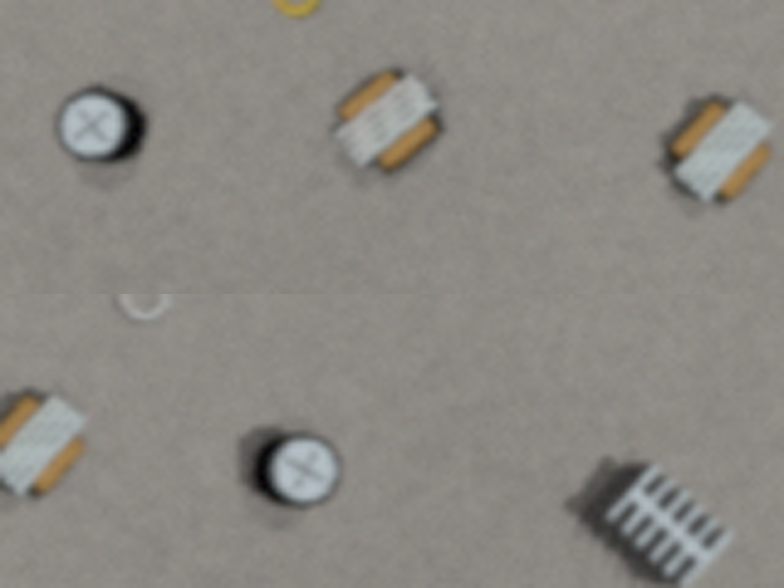

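View pics/t_tray.png

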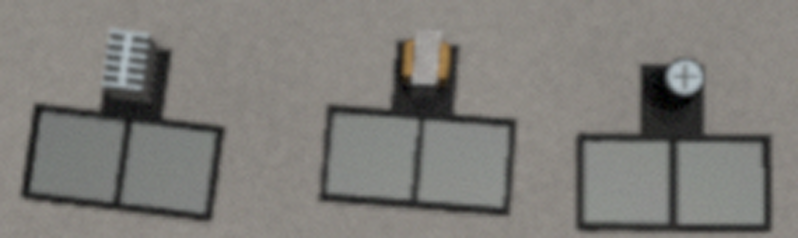

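View pics/s_crop.png

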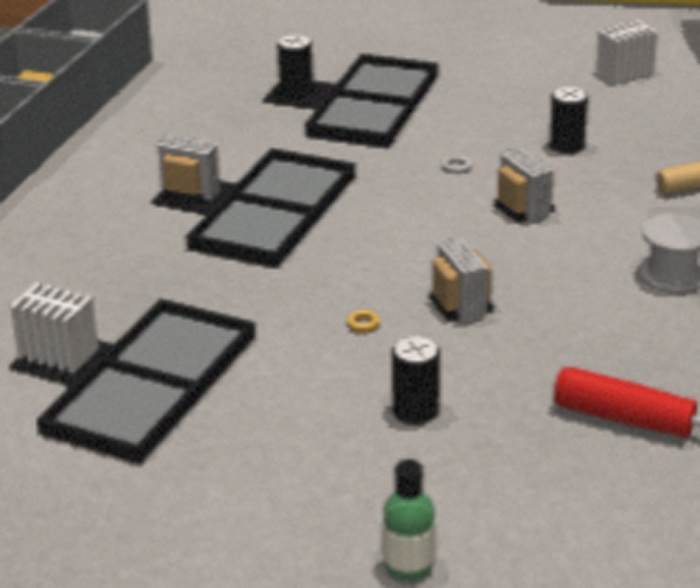

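```bash
cat > h.py <<'E'
import numpy as np, cv2
from plant import robot
def cam(n): return robot.read_camera(n)
def norm(c,p):
    return cv2.undistortPoints(np.array(p,float).reshape(-1,1,2),c["mtx"],c["dist_coeffs"]).reshape(-1,2)
def tri(c1,p1,c2,p2):
    P=[np.c_[c["R"],c["t"]] for c in(c1,c2)]
    X=cv2.triangulatePoints(P[0],P[1],norm(c1,p1).T,norm(c2,p2).T); return (X[:3]/X[3]).T
def plane(c,p,z):
    n=norm(c,p); d=np.c_[n,np.ones(len(n))]@c["R"]; o=-c["R"].T@c["t"]
    return o+d*((z-o[2])/d[:,2])[:,None]
def proj(c,X):
    return cv2.projectPoints(np.array(X,float).reshape(-1,1,3),cv2.Rodrigues(c["R"])[0],c["t"],c["mtx"],c["dist_coeffs"])[0].reshape(-1,2)
E
cat > m.py <<'E'
from h import *
np.set_printoptions(precision=4,suppress=True)
t,s=cam("top"),cam("side")
f=lambda p,o,k:(np.array(p,float)+.5)/k-.5+np.array(o)
names=["cap1","tr1","tr2","cap2","hs"]
T=np.r_[f([[93,127],[387,120],[723,151]],[200,240],4.9),f([[305,469-294],[668,526-294]],[340,240],4.9)]
S=f([[416,349],[460,254],[525,158],[569,94],[627,36]],[195,175],2.8)
print(np.c_[tri(t,T,s,S)])
h=np.array([.045,.04,.04,.045,.04]); 
for i in range(5): print(names[i],plane(t,T[i:i+1],h[i])[0][:2],plane(s,S[i:i+1],h[i])[0][:2])
# axes: long direction of the grip axis at top height
for n,a,b,o in(("tr1",(348,148),(422,91),(200,240)),("tr2",(690,184),(756,117),(200,240)),("hs",(630.5,490-294),(706,561-294),(340,240))):
    A=plane(t,f([a,b],o,4.9),.04); d=A[1]-A[0]; print(n,"len",np.linalg.norm(d),"yaw deg",np.degrees(np.arctan2(d[1],d[0])),"mid",A.mean(0))
TT={"hs":[(36,104),(224,127),(210,218),(22,196)],"tr":[(329,105),(516,120),(509,214),(320,199)],"cap":[(577,135),(770,136),(770,230),(578,230)]}
SS={"hs":[(40,425),(163,299),(255,323),(140,462)],"tr":[(188,243),(275,150),(355,161),(277,265)],"cap":[(308,132),(362,55),(438,66),(388,145)]}
for n in TT:
    a=f(TT[n],[170,130],2.8);b=f(SS[n],[195,175],2.8)
    X=tri(t,a,s,b);P=plane(t,a,.012);Q=plane(s,b,.012)
    y=P[0]+P[3]-P[1]-P[2]; yaw=np.arctan2(-y[0],y[1])
    c=P.mean(0)[:2]; u=np.array([-np.sin(yaw),np.cos(yaw)])*.035
    print(n,"tri",X.mean(0),"top",c,"side",Q.mean(0)[:2],"yaw",np.degrees(yaw),"size",np.linalg.norm(P[0]-P[1]),np.linalg.norm(P[0]-P[3]),"bays",c+u,c-u)
st=robot.read_state(); R=cv2.Rodrigues(np.array(st["orientation"]))[0]; print(st["tool_pos"],"jaw yaw",np.degrees(np.arctan2(R[1,0],R[0,0])),R[:,1])
print("bottle",plane(t,[[153,282]],.03))
E
python3 m.py
```

```text
[[ 0.4553  0.1935  0.0461]
 [ 0.4607  0.0732  0.0409]
 [ 0.4499 -0.0655  0.0439]
 [ 0.4413 -0.1747  0.0466]
 [ 0.4211 -0.3243  0.0361]]
cap1 [0.4553 0.1938] [0.4557 0.1921]
tr1 [0.4602 0.0731] [0.4617 0.0719]
tr2 [ 0.4495 -0.0659] [ 0.452  -0.0725]
cap2 [ 0.4414 -0.175 ] [ 0.4418 -0.178 ]
hs [ 0.4208 -0.3231] [ 0.4201 -0.3153]
tr1 len 0.03851736743163726 yaw deg -51.44040900207197 mid [0.4604 0.0739 0.04  ]
tr2 len 0.038856205650777506 yaw deg -43.92082748546548 mid [ 0.4497 -0.0659  0.04  ]
hs len 0.04113869056023379 yaw deg -133.37172486005687 mid [ 0.421  -0.3231  0.04  ]
hs tri [0.6214 0.2172 0.0088] top [0.6217 0.2166] side [0.6183 0.2209] yaw -6.073477170605194 size 0.1441052783760825 0.07117734811867417 bays [0.6254 0.2514] [0.618  0.1818]
tr tri [ 0.626  -0.0068  0.0091] top [ 0.6261 -0.0069] side [ 0.6232 -0.0025] yaw -3.884507521418143 size 0.14211489054925142 0.07235594557206407 bays [0.6284 0.0281] [ 0.6237 -0.0418]
cap tri [ 0.6111 -0.1994  0.0078] top [ 0.6107 -0.1987] side [ 0.6079 -0.1915] yaw 0.5384796681449247 size 0.14457822477893822 0.0723405982570337 bays [ 0.6104 -0.1637] [ 0.611  -0.2337]
[ 0.2618 -0.5395  0.218 ] jaw yaw -64.1140602801719 [-0.0004  0.0011 -1.    ]
bottle [[0.4202 0.3295 0.03  ]]
```

```bash
python3 -m inch '[[-1,0.02,0.03,0,-0.18],[-1,0.05,0.065,0,-0.36],[-1,0.08,0.105,-0.02,-0.54],[-1,0.11,0.145,-0.05,-0.72],[-1,0.14,0.185,-0.08,-0.9],[-1,0.159,0.2165,-0.1,-1.08],[-1,0.159,0.2165,-0.1,-1.21],[-1,0.159,0.2165,-0.1,-1.21]]' 15
```

```text
t: 1.2
tool_pos: [0.4209, -0.3224, 0.1176]
orientation: [-0.75, 1.741, -1.74]
force: [0.7, -0.3, 0.3]
opening: 0.0928
```

```bash
python3 -m inch '[[-1,0,-0.001,-0.04,0],[-1,0,-0.001,-0.08,0],[-1,0,-0.001,-0.104,0],[-1,0,-0.001,-0.104,0],[1,0,-0.001,-0.104,0],[1,0,-0.001,-0.104,0],[1,0,-0.001,-0.104,0],[1,0,-0.001,-0.104,0]]' 15
```

```text
t: 2.2
tool_pos: [0.4213, -0.3237, 0.0143]
orientation: [-0.75, 1.74, -1.74]
force: [0.1, -0.7, -0.5]
opening: 0.057
```

```bash
python3 -m inch '[[1,0,0,0,0],[1,0,0,0,0],[1,0,0,0.04,0],[1,0,0,0.08,0],[1,0,0,0.11,0],[1,0,0,0.11,0]]' 15
python3 - <<'E'
from h import *
cv2.imwrite("pics/a.png",cam("side")["color"][:,:,::-1])
E
```

```text
t: 2.95
tool_pos: [0.4228, -0.3251, 0.1271]
orientation: [-0.748, 1.735, -1.744]
force: [-0.8, 0.2, -0.5]
opening: 0.0416
```

```bash
python3 -m inch '[[1,0.01,0.02,0,0.06],[1,0.03,0.07,0,0.16],[1,0.05,0.12,0,0.26],[1,0.07,0.17,0,0.36],[1,0.09,0.22,0,0.46],[1,0.11,0.27,0,0.56],[1,0.13,0.32,0,0.65],[1,0.15,0.37,0,0.65]]' 15
```

```text
t: 4.0
tool_pos: [0.5709, 0.0476, 0.1224]
orientation: [-1.158, 1.287, -1.285]
force: [0.6, -0.4, -0.0]
opening: 0.0417
```

View pics/a.png

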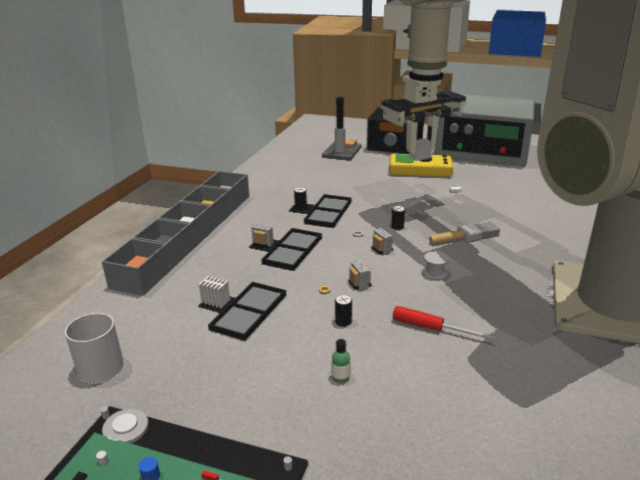

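The picture shows the heat sink held between the fingers at about (422,148), with everything else undisturbed.

```bash
python3 -m inch '[[1,0.015,0.045,0,0],[1,0.03,0.09,0,0],[1,0.047,0.134,0,0],[1,0.047,0.134,0,0],[1,0.047,0.134,-0.04,0],[1,0.047,0.134,-0.07,0],[1,0.047,0.134,-0.085,0],[1,0.047,0.134,-0.085,0]]' 15
python3 - <<'E'
from h import *
a=cam("side")["color"][200:360,180:390,::-1];b=cam("top")["color"][140:260,140:300,::-1]
cv2.imwrite("pics/b.png",np.hstack([cv2.resize(a,(480,366)),cv2.resize(b,(320,240))[:,:] if 0 else cv2.copyMakeBorder(cv2.resize(b,(320,240)),0,126,0,0,0)]))
s=robot.read_state();R=cv2.Rodrigues(np.array(s["orientation"]))[0];print(s["tool_pos"],np.degrees(np.arctan2(R[1,0],R[0,0])))
E
```

```text
t: 5.0
tool_pos: [0.6162, 0.1807, 0.0353]
orientation: [-1.161, 1.289, -1.285]
force: [0.4, 0.6, -0.4]
opening: 0.042
[0.61846261 0.18138907 0.03828255] -96.01428801703008
```

View pics/b.png

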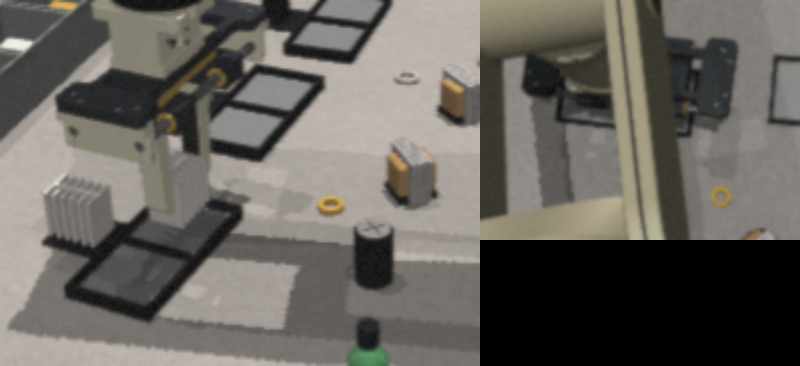

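The heat sink is over the bay nearer the transformer tray (side crop about (180,200)). I'll lower it.

```bash
python3 -m inch '[[1,0,0,-0.01,0],[1,0,0,-0.018,0],[1,0,0,-0.02,0],[1,0,0,-0.02,0]]' 15; python3 -c "
from plant import robot;import numpy as np
print(robot.read_state()['tool_pos'])"
```

```text
t: 5.6
tool_pos: [0.6184, 0.1814, 0.0184]
orientation: [-1.157, 1.286, -1.286]
force: [-1.4, 0.8, 1.9]
opening: 0.0419
[0.61839249 0.18136269 0.0183743 ]
```

```bash
python3 -m inch '[[-0.29,0,0,0,0],[-0.29,0,0,0,0],[-0.29,0,0,0,0],[-0.29,0,0,0,0],[-0.29,0,0,0.03,0],[-0.29,0,0,0.07,0],[-0.29,0,0,0.11,0],[-0.29,0,0,0.11,0]]' 15
```

```text
t: 6.6
tool_pos: [0.6214, 0.182, 0.1335]
orientation: [-1.15, 1.281, -1.288]
force: [0.0, 0.2, 0.7]
opening: 0.0599
```

```bash
python3 -m inch '[[-1,-0.045,0.002,0,0.03],[-1,-0.09,0.004,0,0.06],[-1,-0.135,0.007,0,0.1],[-1,-0.163,0.0115,0,0.1],[-1,-0.163,0.0115,0,0.1],[-1,-0.163,0.0115,0,0.1]]' 15
python3 - <<'E'
from h import *
t,s=cam("top"),cam("side")
a=s["color"][200:360,180:390,::-1];b=t["color"][140:260,140:300,::-1]
cv2.imwrite("pics/c.png",np.hstack([cv2.resize(a,(480,366)),cv2.copyMakeBorder(cv2.resize(b,(320,240)),0,126,0,0,0)]))
print(robot.read_state()["tool_pos"])
E
```

```text
t: 7.35
tool_pos: [0.4588, 0.1934, 0.1332]
orientation: [-1.199, 1.208, -1.214]
force: [-0.2, -0.6, -0.8]
opening: 0.0931
[0.45912041 0.19333315 0.13333545]
```

View pics/c.png

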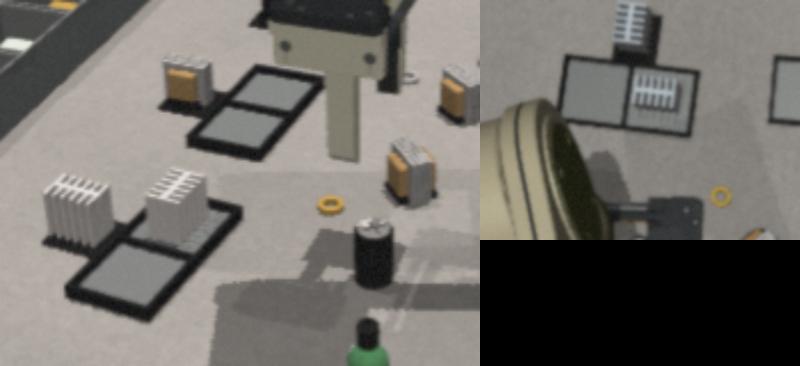

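The heat sink stands upright and free in its bay (top inset about (655,92), well inside the walls). Next is the first capacitor.

```bash
python3 -m inch '[[-1,-0.0035,0.0005,-0.04,0],[-1,-0.0035,0.0005,-0.08,0],[-1,-0.0035,0.0005,-0.11,0],[-1,-0.0035,0.0005,-0.12,0],[-1,-0.0035,0.0005,-0.12,0],[1,-0.0035,0.0005,-0.12,0],[1,-0.0035,0.0005,-0.12,0],[1,-0.0035,0.0005,-0.12,0]]' 12
```

```text
t: 8.45
tool_pos: [0.4563, 0.194, 0.0142]
orientation: [-1.197, 1.208, -1.215]
force: [-0.6, 0.8, 0.4]
opening: 0.0677
```

```bash
python3 -m inch '[[1,0,0,0,0],[1,0,0,0,0],[1,0,0,0,0],[1,0,0,0,0],[1,0,0,0.03,0],[1,0,0,0.07,0],[1,0,0,0.11,0],[1,0,0,0.11,0]]' 12
```

```text
t: 9.45
tool_pos: [0.4589, 0.1949, 0.1281]
orientation: [-1.191, 1.204, -1.216]
force: [-0.6, -0.0, -0.5]
opening: 0.0296
```

```bash
python3 -m inch '[[1,0.01,-0.03,0,0],[1,0.03,-0.08,0,0],[1,0.05,-0.13,0,0],[1,0.07,-0.18,0,0],[1,0.09,-0.23,0,0],[1,0.105,-0.28,0,0],[1,0.12,-0.33,0,0],[1,0.135,-0.38,0,0]]' 12
```

```text
t: 10.45
tool_pos: [0.5934, -0.1865, 0.1263]
orientation: [-1.191, 1.206, -1.215]
force: [-0.4, 0.5, -0.6]
opening: 0.0295
```

```bash
python3 -m inch '[[1,0.0176,-0.0475,0,0],[1,0.0176,-0.0475,0,0],[1,0.0176,-0.0475,-0.04,0],[1,0.0176,-0.0475,-0.08,0],[1,0.0176,-0.0475,-0.1,0],[1,0.0176,-0.0475,-0.106,0],[1,0.0176,-0.0475,-0.108,0],[1,0.0176,-0.0475,-0.108,0]]' 12
```

```text
t: 11.45
tool_pos: [0.6122, -0.2345, 0.02]
orientation: [-1.19, 1.203, -1.217]
force: [-0.9, 0.6, 0.4]
opening: 0.0295
```

```bash
python3 -m inch '[[1,0,0,-0.002,0],[1,0,0,-0.002,0],[-0.08,0,0,-0.002,0],[-0.08,0,0,-0.002,0],[-0.08,0,0,-0.002,0],[-0.08,0,0,0.03,0],[-0.08,0,0,0.07,0],[-0.08,0,0,0.11,0]]' 12
```

```text
t: 12.45
tool_pos: [0.6119, -0.2344, 0.1309]
orientation: [-1.191, 1.204, -1.216]
force: [0.8, 0.1, 1.0]
opening: 0.0505
```

```bash
python3 -m inch '[[-1,-0.045,0.015,0,0],[-1,-0.09,0.03,0,0],[-1,-0.135,0.045,0,0],[-1,-0.1705,0.059,0,0],[-1,-0.1705,0.059,0,0],[-1,-0.1705,0.059,0,0]]' 12
python3 - <<'E'
from h import *
t,s=cam("top"),cam("side")
a=s["color"][175:275,270:450,::-1];b=t["color"][130:300,330:500,::-1]
cv2.imwrite("pics/d.png",np.hstack([cv2.resize(a,(468,260)),cv2.resize(b,(260,260))]))
print(robot.read_state()["tool_pos"])
E
```

```text
t: 13.2
tool_pos: [0.4423, -0.1758, 0.1316]
orientation: [-1.19, 1.202, -1.218]
force: [0.7, 0.1, -0.4]
opening: 0.0927
[ 0.44254172 -0.17586449  0.13139557]
```

View pics/d.png

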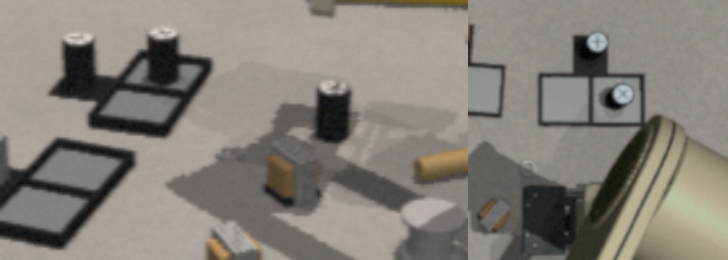

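The first capacitor stands upright in the right-hand bay (top inset about (620,97)). The second is still in place below the gripper.

```bash
python3 -m inch '[[-1,-0.001,0,-0.04,0],[-1,-0.001,0,-0.08,0],[-1,-0.001,0,-0.11,0],[-1,-0.001,0,-0.118,0],[-1,-0.001,0,-0.118,0],[1,-0.001,0,-0.118,0],[1,-0.001,0,-0.118,0],[1,-0.001,0,-0.118,0]]' 12
```

```text
t: 14.3
tool_pos: [0.4421, -0.1762, 0.0142]
orientation: [-1.19, 1.202, -1.218]
force: [-0.2, -0.6, 0.3]
opening: 0.0676
```

```bash
python3 -m inch '[[1,0,0,0,0],[1,0,0,0,0],[1,0,0,0,0],[1,0,0,0,0],[1,0,0,0.03,0],[1,0,0,0.07,0],[1,0,0,0.11,0],[1,0,0,0.11,0]]' 12
```

```text
t: 15.3
tool_pos: [0.4446, -0.1775, 0.1281]
orientation: [-1.188, 1.195, -1.224]
force: [0.2, -0.2, -0.9]
opening: 0.0298
```

```bash
python3 -m inch '[[1,0.04,0.004,0,0],[1,0.085,0.008,0,0],[1,0.13,0.012,0,0],[1,0.166,0.0155,0,0],[1,0.166,0.0155,0,0],[1,0.166,0.0155,-0.04,0],[1,0.166,0.0155,-0.08,0],[1,0.166,0.0155,-0.1,0]]' 12
```

```text
t: 16.3
tool_pos: [0.6074, -0.1613, 0.0244]
orientation: [-1.19, 1.2, -1.22]
force: [-0.6, -0.4, -0.0]
opening: 0.0295
```

```bash
python3 -m inch '[[1,0,0,-0.005,0],[1,0,0,-0.0065,0],[1,0,0,-0.0065,0],[-0.08,0,0,-0.0065,0],[-0.08,0,0,-0.0065,0],[-0.08,0,0,-0.0065,0],[-0.08,0,0,0.03,0],[-0.08,0,0,0.07,0]]' 12
```

```text
t: 17.3
tool_pos: [0.6065, -0.161, 0.0942]
orientation: [-1.191, 1.202, -1.218]
force: [0.1, -0.6, 0.4]
opening: 0.0501
```

```bash
python3 -m inch '[[-0.08,0,0,0.03,0],[-1,-0.04,0.02,0.035,0.16],[-1,-0.08,0.045,0.035,0.32],[-1,-0.12,0.07,0.035,0.48],[-1,-0.1565,0.0945,0.035,0.64],[-1,-0.1565,0.0945,0.035,0.81],[-1,-0.1565,0.0945,0.035,0.81]]' 25
python3 - <<'E'
from h import *
t,s=cam("top"),cam("side")
a=s["color"][175:275,270:450,::-1];b=t["color"][130:300,330:500,::-1]
cv2.imwrite("pics/e.png",np.hstack([cv2.resize(a,(468,260)),cv2.resize(b,(260,260))]))
s=robot.read_state();R=cv2.Rodrigues(np.array(s["orientation"]))[0];print(s["tool_pos"],np.degrees(np.arctan2(R[1,0],R[0,0])))
E
```

```text
t: 18.18
tool_pos: [0.45, -0.0663, 0.1296]
orientation: [-1.469, 0.595, -0.601]
force: [0.1, 0.1, 0.5]
opening: 0.0928
[ 0.45042489 -0.06672755  0.12957438] -44.142292517931324
```

View pics/e.png

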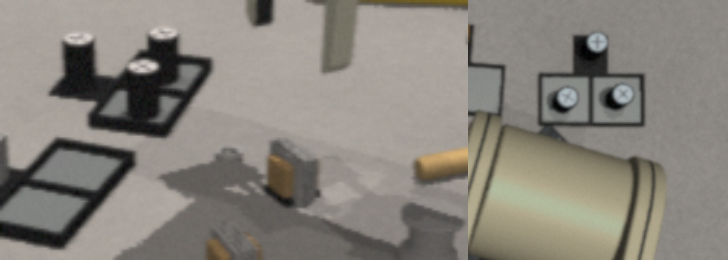

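Both capacitors stand upright, one to a bay (top inset (567,98) and (622,94)). The gripper is aligned above the nearer transformer.

```bash
python3 -m inch '[[-1,0,0,-0.04,0],[-1,0,0,-0.08,0],[-1,0,0,-0.11,0],[-1,0,0,-0.117,0],[-1,0,0,-0.117,0],[1,0,0,-0.117,0],[1,0,0,-0.117,0],[1,0,0,-0.117,0]]' 25
```

```text
t: 19.27
tool_pos: [0.4511, -0.0669, 0.0134]
orientation: [-1.468, 0.597, -0.605]
force: [-0.0, -0.1, 1.0]
opening: 0.0676
```

```bash
python3 -m inch '[[1,0,0,0,0],[1,0,0,0,0],[1,0,0,0,0],[1,0,0,0,0],[1,0,0,0.03,0],[1,0,0,0.07,0],[1,0,0,0.11,0],[1,0,0,0.11,0]]' 25
```

```text
t: 20.27
tool_pos: [0.4535, -0.0676, 0.1268]
orientation: [-1.467, 0.592, -0.61]
force: [-0.5, -0.4, -1.3]
opening: 0.0421
```

```bash
python3 -m inch '[[1,0.04,0.006,0,0.15],[1,0.085,0.013,0,0.3],[1,0.13,0.02,0,0.45],[1,0.17,0.026,0,0.6],[1,0.17,0.026,0,0.7],[1,0.17,0.026,-0.04,0.7],[1,0.17,0.026,-0.08,0.7],[1,0.17,0.026,-0.1,0.7]]' 25
```

```text
t: 21.28
tool_pos: [0.6203, -0.0411, 0.0219]
orientation: [-1.548, 0.057, -0.054]
force: [0.1, 0.2, -0.9]
opening: 0.042
```

```bash
python3 -m inch '[[1,0.003,0,-0.003,0],[1,0.003,0,-0.0045,0],[1,0.003,0,-0.0045,0],[-0.24,0.003,0,-0.0045,0],[-0.24,0.003,0,-0.0045,0],[-0.24,0.003,0,-0.0045,0],[-0.24,0.003,0,0.03,0],[-0.24,0.003,0,0.07,0]]' 25
```

```text
t: 22.28
tool_pos: [0.6223, -0.0409, 0.0917]
orientation: [-1.548, 0.059, -0.052]
force: [0.4, -0.3, 0.7]
opening: 0.0576
```

```bash
python3 -m inch '[[-0.24,0,0,0.03,0],[-1,-0.04,0.03,0.038,-0.16],[-1,-0.08,0.06,0.038,-0.32],[-1,-0.12,0.085,0.038,-0.48],[-1,-0.162,0.114,0.038,-0.64],[-1,-0.162,0.114,0.038,-0.83],[-1,-0.162,0.114,0.038,-0.83]]' 25
python3 - <<'E'
from h import *
t,s=cam("top"),cam("side")
a=s["color"][200:300,225:405,::-1];b=t["color"][130:300,230:400,::-1]
cv2.imwrite("pics/f.png",np.hstack([cv2.resize(a,(468,260)),cv2.resize(b,(260,260))]))
s=robot.read_state();R=cv2.Rodrigues(np.array(s["orientation"]))[0];print(s["tool_pos"],np.degrees(np.arctan2(R[1,0],R[0,0])))
E
```

```text
t: 23.15
tool_pos: [0.4603, 0.0734, 0.1302]
orientation: [-1.432, 0.694, -0.704]
force: [0.6, 0.7, 0.7]
opening: 0.0931
[0.46082865 0.07291882 0.13010196] -51.353873872988935
```

View pics/f.png

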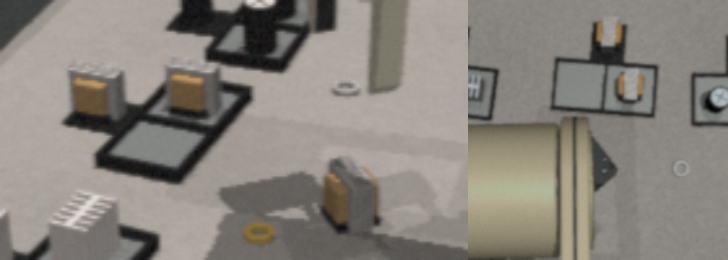

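The first transformer is upright in its bay (top inset about (630,85)), so one part is left.

```bash
python3 -m inch '[[-1,0,0,-0.04,0],[-1,0,0,-0.08,0],[-1,0,0,-0.11,0],[-1,0,0,-0.117,0],[-1,0,0,-0.117,0],[1,0,0,-0.117,0],[1,0,0,-0.117,0],[1,0,0,-0.117,0]]' 25
```

```text
t: 24.25
tool_pos: [0.4615, 0.073, 0.0139]
orientation: [-1.432, 0.692, -0.703]
force: [-0.0, 0.1, 0.6]
opening: 0.0676
```

```bash
python3 -m inch '[[1,0,0,0,0],[1,0,0,0,0],[1,0,0,0,0],[1,0,0,0,0],[1,0,0,0.03,0],[1,0,0,0.07,0],[1,0,0,0.11,0],[1,0,0,0.11,0]]' 25
```

```text
t: 25.25
tool_pos: [0.4639, 0.073, 0.1273]
orientation: [-1.429, 0.687, -0.707]
force: [0.8, -0.5, -2.7]
opening: 0.0419
```

```bash
python3 -m inch '[[1,0.04,-0.01,0,0.16],[1,0.085,-0.022,0,0.32],[1,0.13,-0.033,0,0.48],[1,0.166,-0.044,0,0.64],[1,0.166,-0.044,0,0.83],[1,0.166,-0.044,-0.04,0.83],[1,0.166,-0.044,-0.08,0.83],[1,0.166,-0.044,-0.1,0.83]]' 25
```

```text
t: 26.25
tool_pos: [0.6265, 0.0291, 0.0223]
orientation: [-1.541, 0.057, -0.047]
force: [0.2, 1.1, -1.8]
opening: 0.0421
```

```bash
python3 -m inch '[[1,0.002,0,-0.003,0],[1,0.002,0,-0.0045,0],[1,0.002,0,-0.0045,0],[-0.24,0.002,0,-0.0045,0],[-0.24,0.002,0,-0.0045,0],[-0.24,0.002,0,-0.0045,0],[-0.24,0.002,0,0.03,0],[-0.24,0.002,0,0.07,0]]' 25
```

```text
t: 27.25
tool_pos: [0.6276, 0.0292, 0.0921]
orientation: [-1.541, 0.058, -0.045]
force: [0.1, -0.3, 0.3]
opening: 0.0577
```

```bash
python3 -m inch '[[-0.24,0,0,0.05,0],[-0.24,-0.04,-0.03,0.1,0],[-0.24,-0.09,-0.06,0.1,0],[-0.24,-0.14,-0.1,0.1,0],[-0.24,-0.17,-0.14,0.1,0],[-0.24,-0.2,-0.18,0.1,0],[-0.24,-0.22,-0.23,0.1,0],[-0.24,-0.22,-0.23,0.1,0]]' 25
python3 - <<'E'
from h import *
t,s=cam("top"),cam("side")
a=s["color"][180:390,190:400,::-1];b=t["color"][130:300,140:460,::-1]
cv2.imwrite("pics/g.png",np.hstack([cv2.resize(a,(340,340)),cv2.copyMakeBorder(cv2.resize(b,(460,244)),0,96,0,0,0)]))
cv2.imwrite("pics/top_end.png",t["color"][:,:,::-1])
E
```

```text
t: 28.25
tool_pos: [0.4063, -0.2037, 0.1925]
orientation: [-1.542, 0.062, -0.05]
force: [0.7, 1.2, 0.3]
opening: 0.0578
```

View pics/g.png

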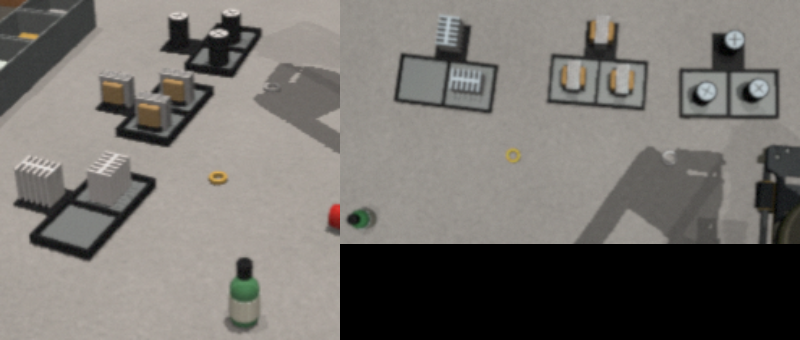

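All five are upright in their bays and the bottle is still standing. I'll check the offsets in numbers, let the arm settle and hand in.

```bash
python3 -m inch '[[-0.24,0,0,0,0],[-0.24,0,0,0,0],[-0.24,0,0,0,0],[-0.24,0,0,0,0]]' 25
python3 - <<'E'
from h import *
t=cam("top")
P=np.array([[466,81],[573,76],[623,80],[705,91],[758,90]],float)
p=np.c_[140+(P[:,0]-340)*320/460,130+P[:,1]*170/244]
C=[(.6217,.2166,-6.07),(.6261,-.0069,-3.9),(.6261,-.0069,-3.9),(.6107,-.1987,.5),(.6107,-.1987,.5)]
for q,(x,y,a),h in zip(p,C,[.044,.044,.044,.049,.049]):
    d=plane(t,[q],h)[0][:2]-(x,y);a=np.radians(a)
    print(np.round(1000*np.array([d[0]*np.cos(a)+d[1]*np.sin(a),-d[0]*np.sin(a)+d[1]*np.cos(a)]),1))
print("bottle moved px", np.abs(t["color"][265:300,140:170].astype(int)-cv2.imread("pics/top0.png")[265:300,140:170,::-1]).mean())
E
```

```text
t: 28.85
tool_pos: [0.4077, -0.2007, 0.1922]
orientation: [-1.541, 0.059, -0.046]
force: [0.2, -0.9, -0.2]
opening: 0.0577
[ -0.4 -36.1]
[-1.7 35.1]
[ -1.7 -36.4]
[-3.7 40.2]
[ -2.1 -34.1]
bottle moved px 8.593650793650793
```

```bash
python3 -c "
from plant import robot
print(robot.close_job())"
```

```text
the job is handed in; nothing more can be done
None
```

All five parts are in their trays: two capacitors, two transformers and the heat sink, one part to a bay. I handed the job in at about 29 s of the 115 s allowed, with the gripper raised clear of everything.

- **Placement:** In the last top view the parts measured within 4 mm of their bay centres along tray x. Along y they were within about 2 mm, except one capacitor at about 5 mm. The limit is 20 mm.
- **Upright and released:** The last pictures from both cameras show every part standing upright and clear of the fingers. I did not measure their tilt or final underside height.
- **Flux bottle:** It is standing and shows at the same pixel as at the start, about (153, 282). A pixel comparison of that patch with the first picture differed by 8.6 grey levels on average. I put that down to picture noise and changed light, since the position agrees.
- **Measurement disagreements:** The side camera put the parts and trays up to about 8 mm from the top camera's positions, and the triangulated heat sink height came out at 36 mm against 40 mm. I worked from the top view, and every grip closed at the expected width.

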